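# Gauge the evaporator bearing sleeve, go then no-go

## Robot

A 6-joint arm with a two-finger parallel gripper is mounted at the origin on the work surface. World frame = base frame: x ahead of the robot, y to its left, z up, the work surface at z = 0. Lengths are in m, angles in rad, forces in N, time in s.
With the tool pointing down it reaches from about 0.225 to 0.725 m from the base axis. Payload 3.1 kg.
Tool frame: the origin (TCP) lies on the centre line of the jaws, within the pads' length; the fingertips stand 11 mm ahead of it and the grasp point (between the pads) lies 8 mm behind it; z points along the fingers, y is the direction in which the jaws open and shut (so a half turn about z gives the same grasp; the last joint's range is limited). The gripper opens to 85 mm and grips with 20 to 120 N. Pads are 22 mm wide; open, the fingers measure 114 mm over their backs; the gripper's body (76 mm by 85 mm) begins 54 mm behind the grasp point. The pads swing forward as they close: fully open they stand 13 mm farther back than shut.
Start: joints at [-0.128, 0.048, 0.099, 1.622, 0, 1.443], TCP at [0.525, -0, 0.242] pointing down, gripper open.
Joint ranges: [-2.91, 2.91], [-0.99, 1.94], [-1.21, 1.42], [-2.12, 2.29], [-1.49, 1.47], [-3.14, 3.14]. Speed limits (rad/s): [2.79, 2.79, 3.14, 3.14, 3.14, 3.14].

## Interface

Orientations are given as a unit quaternion [x, y, z, w].
In Python, from bench import robot gives the robot as it stands.
- The arm moves only by the tool apply_moves, never from a script. Its argument "deltas" is a list of rows, each a list of 7 numbers: the shift along the world's x, y, z in cm, then the turn, a rotation vector about the world's x, y, z in degrees, then the opening, from 0 (shut) to 1 (fully open). A call has 1 to 5 rows; each row is the pose to reach, as a shift and turn from the pose commanded when the call began; what a row does not reach only later rows make up. A row lasts 1/10 s, in which the tool goes at most 50 mm and 8.59 degrees, less where a joint would pass 70% of its speed; a pose out of reach is approached as far as the arm can. A call with a gripper value outside its range is refused whole. The fingers move at their own pace and stop on an object; "grip_force" is the grip in N (left out, the last holds). Time passes only in rows, so rows that repeat a pose let the fingers close. It gives the time, the measured TCP pose, the force and the opening at its end, in the units of the state.
- robot.sense(): the state, without advancing time (a new reading comes with each control period).
- robot.capture(name): name is "scene" or "side" or "wrist"; returns a dict with "frame" (480x640x3 uint8, blue, green, red), "vertical_fov" (degrees; the focal length in pixels is half the picture's height over the tangent of half this angle, whatever the lens; pixels are square), "cx", "cy" (the principal point, pixels), "R" (3x3) and "t" (3): a world point X has camera coordinates R X + t; the wrist camera has in their place "T_tool_cam" (4x4, takes a point from camera to tool coordinates, whose origin is the TCP and whose axes are the flange's). Camera axes: x right, y down, z forward; pixel columns grow to the right and rows downward; lengths in m; the calibration is good to about 2 mm. A picture is of the moment at which its call begins: read the wrist's pose just before it. There is no depth.
- robot.finish_job(): hands the job in, once; it reports no verdict.
Trained networks look in a picture, given as the dict that the camera call returned (one of the last four; its "shot" number tells which), for a name from the list of things; names that differ only in an ending like _2 or _b are one class to them, and where a whole thing is asked for, a point or a joint stands for the part that bears it (a point fixed in the world has none). Each returns a list of dicts, best first, with "conf" (0 to 1); they miss things now and then, are a little off and sometimes report something else, mostly with a low value. They report only what shows in the picture. A call takes as long as a camera call. They do not tell look-alikes from the thing itself.
- robot.silhouettes(name, picture): "mask" (480x640 bool, what is visible of it) and "xy" ([column, row] in pixels, amid what is visible of it).
- robot.spot_point(name, picture): "xy" ([column, row] in pixels: a listed point, or the origin of a listed thing).
The state is a dict: "time_s": time; "q": joint angles; "joint_vel": joint speeds; "effort": joint torques, N m; "eef_pos": TCP position; "eef_rot": TCP orientation; "wrist_force": force on the tool from outside, world axes, zero at the start; "wrist_torque": the same for the moment, N m; "width": finger opening in m.
Only numpy, scipy, OpenCV 4.12 (cv2) and the standard library are available. Lean on these libraries where they do the work, as an engineer would, in place of code of your own. Each camera call takes 0.05 s, during which the arm holds its last target.

## Task

Check the evaporator's bearing sleeve for wear with the double-ended plug gauge lying on the mat. Slide its go end (the longer, slimmer plug) fully home into the sleeve's bore, then draw it out and press its no-go end (the short, thick plug) squarely against the bore's other mouth, so that it is seen to refuse entry. Then lay the gauge gently back down near the middle of the mat and let go.

Things in the scene. Friction and masses are not known exactly. Their poses are not given: they have to be found in the camera images.
- gauge: Plug gauge, 177 mm, 0.35 to 0.6 kg, lying level on two dark 60 mm square flanges (axis 30 mm up); go end to +y within 40 deg. Origin mid-handle, x along the axis to the go end. Handle 26 mm square, x -45 to 45 mm, gripped from above; flange outer faces x = 51, -51. Go plug 34 mm dia., x 51 to 101, tip tapered to 18 mm. No-go plug 50 mm dia., flat end at x = -76. (The thin spindle is not it.)
- sleeve: Fixed stand: aluminium head 72 x 72 mm, 40 mm thick, on a post, top 136 mm up. Level 42 mm bronze bore right through. Origin at bore centre, 100 mm above the bench; y = bore axis, z up, faces at y = 20, -20 mm. Yaw 0 to -23 deg: go enters from the -y face, no-go meets the +y face, gauge never turned round. Left or right of the mat. (The stand with a 20 mm bore, farther back, is not it.)
- mat: Grey mat, 180 mm (its x) by 240 mm (its y), 4 mm thick, fixed flat on the bench. Origin at the centre of its underside, z up. The gauge starts on it and goes back on it.
There are look-alikes about, which are no part of the job. Leave any green look-alike of the gauge alone.

How it is judged:
On the way, in this order (a step that is already met when the one before it is completed fails the run):
1. the go end is fully home in the sleeve's bore (flange within 12 mm of the face) (x of sleeve in the frame of gauge between 0.055 and 0.083 m and y of sleeve in the frame of gauge between -0.012 and 0.012 m and z of sleeve in the frame of gauge between -0.012 and 0.012 m and angle between the x axis of gauge and the y axis of sleeve, either way round below 0.18 rad), for 0.2 s.
2. the no-go end is pressed squarely against the bore's mouth, with at least 0.5 N, and stays outside (x of sleeve in the frame of gauge between -0.108 and -0.088 m and y of sleeve in the frame of gauge between -0.012 and 0.012 m and z of sleeve in the frame of gauge between -0.012 and 0.012 m and angle between the x axis of gauge and the y axis of sleeve, either way round below 0.18 rad and contact force between gauge and sleeve above 0.5 N), for 0.04 s.
At the end, for the whole second after the job is handed in: The gauge lies level and at rest on the mat on its two flanges, its origin within 70 mm (along the mat's x) and 80 mm (along its y) of the mat's centre, and the robot has let go (x of gauge in the frame of mat between -0.07 and 0.07 m and y of gauge in the frame of mat between -0.08 and 0.08 m and z of gauge in the frame of mat between 0.026 and 0.042 m and angle between gauge's own x axis and vertical between 1.4 and 1.75 rad and linear speed of gauge below 0.02 m/s and angular speed of gauge below 0.2 rad/s); the robot touches nothing.
It fails at once if the gauge is dropped or slammed on the mat (over 90 N) (contact force between gauge and mat above 90 N).
It fails at once if the gauge is forced against the sleeve (over 80 N) (contact force between gauge and sleeve above 80 N).
It also fails if it takes over 72 s, if anything falls off the work surface, if the arm or the gripper's body presses on something with over 40 N, if the wrist force passes 120 N, or if a joint passes its speed limit or range.

## Working session

There is one attempt and no reset: what is moved stays moved. The work goes in short steps, Python scripts to look and compute and a tool call to move; the robot and the scene stay as the last step left them, time stands still between calls to the robot, and variables do not carry over. Pictures are saved under pics/ and viewed, and the job is handed in when it is done.

Besides the shell and the picture viewer there is one more tool, called after "Emit:" as name([rows], argument=value, ...), one row to a line, values as JSON. apply_moves: Moves the arm, as the interface text tells. Its arguments: {"type":"object","properties":{"deltas":{"type":"array"},"grip_force":{"type":"number"}},"required":["deltas"]}

```bash
mkdir -p pics; ls; python3 - <<'E'
from bench import robot
import cv2,pickle
s=robot.sense();print(s['time_s'],s['eef_pos'],s['eef_rot'],s['width'])
for n in ['scene','side']:
    p=robot.capture(n);cv2.imwrite(f'pics/{n}0.png',p['frame'])
    print(n,p['vertical_fov'],p['cx'],p['cy'],p['R'],p['t'],p['shot'])
    for k in ['gauge','sleeve','mat']:
        for f in ('silhouettes','spot_point'):
            for d in getattr(robot,f)(k,p):
                print(k,f,d['conf'],d['xy'], d['mask'].sum() if 'mask' in d else '')
    pickle.dump(p,open(f'{n}0.pkl','wb'))
print(robot.sense()['time_s'])
E
```

```text
pics
0.0 [5.24406804e-01 5.04801127e-05 2.41112554e-01] [ 0.70711156  0.707101   -0.00072745 -0.00093791] 0.08530953122657421
scene 52.64078852868717 320.6025605713077 233.69658974761 [[ 0.73609403  0.67687069 -0.00341278]
 [ 0.50392073 -0.55136399 -0.66487717]
 [-0.45191755  0.48769235 -0.74694491]] [-0.2346545  -0.20764701  1.361198  ] 1
gauge silhouettes 0.97 [252.9, 252.6] 1421
gauge silhouettes 0.9 [357.7, 151.3] 658
gauge silhouettes 0.86 [170.7, 303.9] 1852
gauge silhouettes 0.75 [330.2, 305.0] 1570
gauge spot_point 0.95 [171.7, 299.3] 
gauge spot_point 0.74 [334.7, 304.1] 
gauge spot_point 0.61 [255.0, 253.5] 
gauge spot_point 0.56 [371.7, 150.7] 
sleeve spot_point 0.73 [425.5, 171.2] 
mat silhouettes 0.62 [323.4, 329.7] 7073
mat spot_point 0.75 [326.2, 320.5] 
side 51.9837853914833 312.6484583991799 243.2247913904595 [[ 0.98096671 -0.19417156  0.00130977]
 [-0.11941421 -0.60857949 -0.78445602]
 [ 0.15311615  0.76936884 -0.62018306]] [-0.41574677  0.08004273  1.16503112] 2
gauge silhouettes 0.97 [279.3, 402.5] 2470
gauge silhouettes 0.87 [241.9, 197.1] 917
gauge silhouettes 0.69 [375.9, 291.4] 1687
gauge silhouettes 0.59 [275.6, 314.4] 1636
gauge spot_point 0.96 [241.9, 196.7] 
gauge spot_point 0.79 [275.9, 313.0] 
gauge spot_point 0.77 [379.0, 295.2] 
gauge spot_point 0.7 [277.9, 398.3] 
sleeve spot_point 0.64 [315.3, 174.9] 
mat silhouettes 0.97 [383.3, 323.9] 5297
mat spot_point 0.63 [382.1, 312.7] 
0.7
```

View pics/scene0.png

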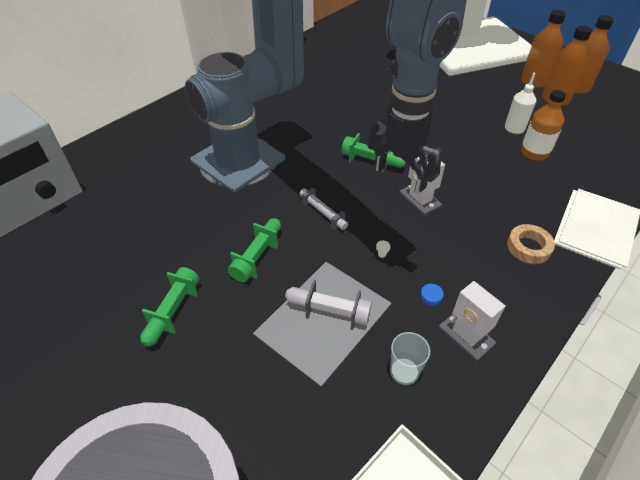

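View pics/side0.png

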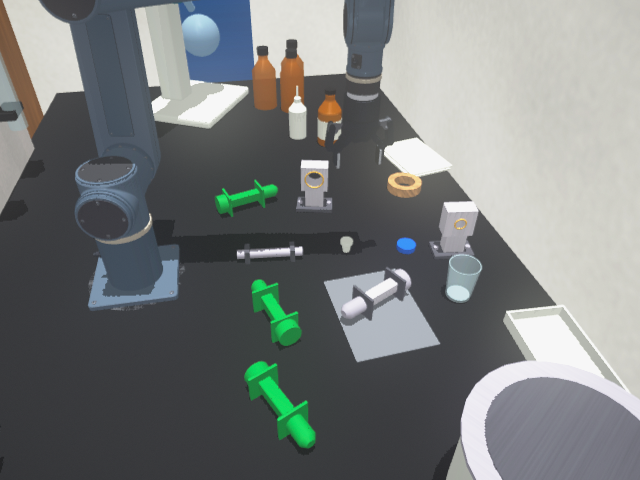

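```bash
python3 - <<'E'
import cv2,numpy as np
a=cv2.imread('pics/scene0.png');b=cv2.imread('pics/side0.png')
c=[cv2.resize(x,(390,290),interpolation=cv2.INTER_CUBIC) for x in (a[265:345,270:378],a[140:220,380:488],b[255:335,330:438],b[150:230,275:383],)]
cv2.imwrite('pics/crop0.png',np.vstack([np.hstack(c[:2]),np.hstack(c[2:])]))
c=[cv2.resize(x,(390,290),interpolation=cv2.INTER_CUBIC) for x in (a[275:355,430:538],b[190:270,410:518])]
cv2.imwrite('pics/crop1.png',np.hstack(c))
E
```

```text
(no output)
```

View pics/crop0.png

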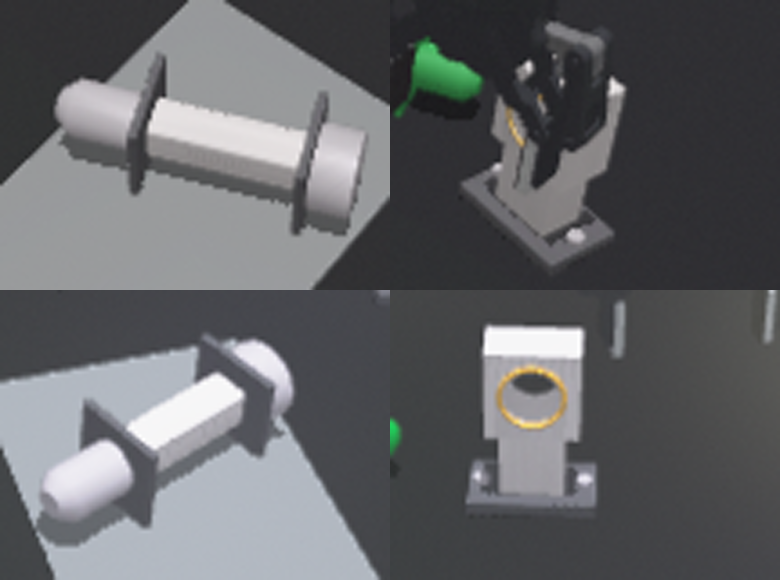

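View pics/crop1.png

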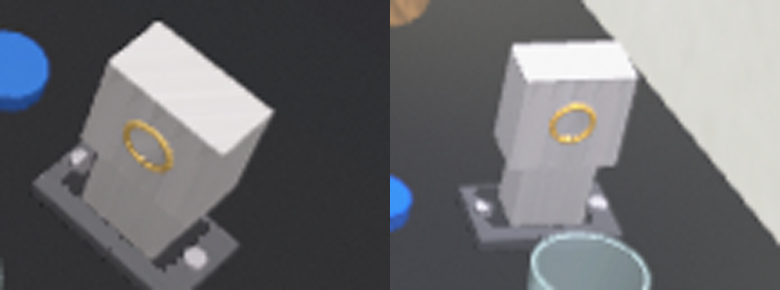

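```bash
cat > h.py <<'E'
import numpy as np
from scipy.spatial.transform import Rotation as Ro
from scipy.optimize import least_squares
def f_(p): return 240/np.tan(np.radians(p['vertical_fov'])/2)
def proj(p,X):
    c=np.atleast_2d(X)@np.array(p['R']).T+np.array(p['t']); return np.c_[p['cx']+f_(p)*c[:,0]/c[:,2],p['cy']+f_(p)*c[:,1]/c[:,2]]
def ray(p,uv):
    R=np.array(p['R']);t=np.array(p['t'])
    d=R.T@np.array([(uv[0]-p['cx'])/f_(p),(uv[1]-p['cy'])/f_(p),1]);o=-R.T@t
    return o,d
def atz(p,uv,z):
    o,d=ray(p,uv);return o+d*(z-o[2])/d[2]
def tri(l):
    A=0;b=0
    for p,uv in l:
        o,d=ray(p,uv);d=d/np.linalg.norm(d);M=np.eye(3)-np.outer(d,d);A=A+M;b=b+M@o
    return np.linalg.solve(A,b)
def wrist(p,s):
    T=np.eye(4);T[:3,:3]=Ro.from_quat(s['eef_rot']).as_matrix();T[:3,3]=s['eef_pos']
    M=np.linalg.inv(T@np.array(p['T_tool_cam']));q=dict(p);q['R']=M[:3,:3];q['t']=M[:3,3];return q
E
python3 - <<'E'
import pickle;from h import *
a=pickle.load(open('scene0.pkl','rb'));b=pickle.load(open('side0.pkl','rb'))
np.set_printoptions(precision=4,suppress=True)
for n,u,v in [('gauge',(334.7,304.1),(379,295.2)),('go',(291,297),(347,311)),('nogo',(362,313),(405,281)),('sleeveA',(425.5,171.2),(315.3,174.9)),('mat',(326.2,320.5),(382.1,312.7)),('spindle',(323,208),(270,253)),('B',(470,316),(461,224))]:
    X=tri([(a,u),(b,v)]);print(n,X,proj(a,X)-u,proj(b,X)-v)
for p,l in ((a,[(329,263),(390,304),(322,379),(255,331)]),(b,[(391,271),(436,346),(352,356),(324,280)])):
    for uv in l: print(atz(p,uv,0.004))
E
```

```text
gauge [ 0.5333 -0.1907  0.0259] [[-0.2493  1.343 ]] [[-0.7249 -1.0713]]
go [ 0.4524 -0.2361  0.0315] [[ 0.2811 -1.5523]] [[0.8894 1.3064]]
nogo [ 0.5956 -0.179   0.0458] [[-0.1832  1.0362]] [[-0.5461 -0.7823]]
sleeveA [0.4728 0.2076 0.1032] [[ 0.0763 -0.6292]] [[0.2564 0.5011]]
mat [ 0.5348 -0.2182 -0.0022] [[-0.1939  0.9963]] [[-0.5559 -0.7964]]
spindle [0.3183 0.0093 0.0165] [[-0.0367  0.2887]] [[-0.1455 -0.2562]]
B [ 0.7661 -0.0751  0.101 ] [[ 0.0377 -0.2734]] [[0.1267 0.1775]]
[ 0.4387 -0.102   0.004 ]
[ 0.6091 -0.0969  0.004 ]
[ 0.6164 -0.3198  0.004 ]
[ 0.4452 -0.3358  0.004 ]
[ 0.5951 -0.0995  0.004 ]
[ 0.6122 -0.336   0.004 ]
[ 0.4386 -0.3277  0.004 ]
[ 0.4312 -0.0996  0.004 ]
```

Emit:
apply_moves([
  [0,-4,0,0,0,8.5,1],
  [0,-8,0,0,0,17,1],
  [0,-12,0,0,0,25.5,1],
  [0,-16,0,0,0,34,1],
  [0.5,-20,0,0,0,42.5,1],
])

```text
time_s: 1.2
eef_pos: [0.5296, -0.2016, 0.2426]
eef_rot: [0.401, 0.916, -0.0, 0.0]
wrist_force: [1.2, 0.0, -0.2]
width: 0.0856
```

Emit:
apply_moves([
  [0,0,0,0,0,8.5,1],
  [0,0,0,0,0,17,1],
  [0,0,0,0,0,25.5,1],
  [0,0,0,0,0,34,1],
  [0,0,0,0,0,42.5,1],
])

```text
time_s: 1.7
eef_pos: [0.53, -0.2001, 0.2423]
eef_rot: [0.042, 0.999, 0.0, -0.0]
wrist_force: [-0.5, 0.2, 0.1]
width: 0.0852
```

Emit:
apply_moves([
  [0,0,0,0,0,8.5,1],
  [0,0,0,0,0,17,1],
  [0,0,0,0,0,25.5,1],
  [0,0,0,0,0,25.5,1],
  [0,0,0,0,0,25.5,1],
])

```text
time_s: 2.2
eef_pos: [0.53, -0.2, 0.2423]
eef_rot: [-0.175, 0.985, -0.0, 0.0]
wrist_force: [-0.7, -0.5, 0.0]
width: 0.0852
```

```bash
python3 - <<'E'
from bench import robot
import cv2,pickle
from h import *
np.set_printoptions(precision=4,suppress=True)
s=robot.sense();print(s['time_s'],s['eef_pos'],Ro.from_quat(s['eef_rot']).as_matrix(),s['q'])
p=robot.capture('wrist');cv2.imwrite('pics/wrist1.png',p['frame'])
pickle.dump((p,s),open('w1.pkl','wb'))
b=robot.capture('side');cv2.imwrite('pics/side1.png',b['frame']);pickle.dump(b,open('side1.pkl','wb'))
print(p['T_tool_cam'],proj(b,s['eef_pos']))
q=wrist(p,s)
for k in ['gauge']:
  for d in robot.spot_point(k,p): print(k,d,atz(q,d['xy'],0.034))
E
```

```text
2.2 [ 0.53   -0.2     0.2423] [[-0.9385 -0.3451  0.    ]
 [-0.3451  0.9385 -0.    ]
 [-0.     -0.     -1.    ]] [-0.4792  0.1574  0.2173  1.6307  0.     -0.8316]
[[-0.0014 -0.9638 -0.2666  0.067 ]
 [ 1.     -0.0011 -0.0011  0.0011]
 [ 0.0008 -0.2666  0.9638 -0.1319]
 [ 0.      0.      0.      1.    ]] [[387.5434 216.2545]]
gauge {'xy': [321.7, 208.5], 'conf': 0.83} [ 0.5293 -0.196   0.034 ]
```

View pics/wrist1.png

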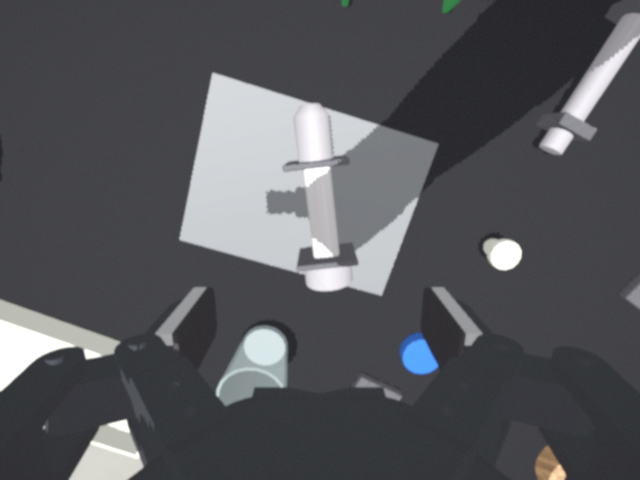

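View pics/side1.png

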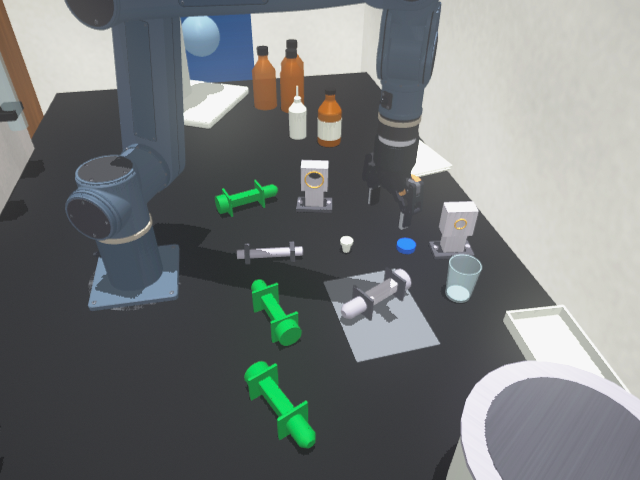

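```bash
cat > fit.py <<'E'
from h import *
import cv2
def cyl(x0,x1,r0,r1):
    a=np.linspace(0,2*np.pi,24,endpoint=False);return np.vstack([np.c_[np.full(24,x),r*np.cos(a),r*np.sin(a)] for x,r in((x0,r0),(x1,r1))])
def box(x0,x1,h): return np.array([[x,y,z] for x in(x0,x1) for y in(-h,h) for z in(-h,h)])
PARTS=[box(-.045,.045,.013),box(.045,.051,.03),box(-.051,-.045,.03),cyl(.051,.09,.017,.017),cyl(.09,.101,.017,.009),cyl(-.076,-.051,.025,.025)]
def render(p,T,parts=PARTS,S=4):
    m=np.zeros((480,640),np.uint8)
    for P in parts:
        uv=proj(p,P@T[:3,:3].T+T[:3,3]).astype(np.float32)
        cv2.fillConvexPoly(m,np.round(cv2.convexHull(uv)*16).astype(np.int32),255,shift=4,lineType=cv2.LINE_AA)
    return m/255.
def gT(x,y,z,yaw):
    T=np.eye(4);T[:3,:3]=Ro.from_euler('z',yaw).as_matrix();T[:3,3]=x,y,z;return T
E
python3 - <<'E'
from bench import robot
from fit import *
import pickle
from scipy.optimize import minimize
np.set_printoptions(precision=4,suppress=True)
s=robot.sense()
V=[]
for n,c in (('wrist',(320,205)),('scene',(333,304)),('side',(378,296))):
    p=robot.capture(n); sil=robot.silhouettes('gauge',p)
    print(n,[(d['conf'],d['xy'],int(d['mask'].sum())) for d in sil])
    d=min(sil,key=lambda d:np.hypot(*(np.array(d['xy'])-c)))
    if np.hypot(*(np.array(d['xy'])-c))>25: continue
    V.append((wrist(p,s) if n=='wrist' else p,d['mask'].astype(float)))
def cost(v,VV): return sum(np.abs(render(p,gT(v[0],v[1],.034,v[2]))-m).sum()/m.sum() for p,m in VV)
for VV in (V,)+tuple([v] for v in V):
    r=minimize(cost,[.53,-.196,-2.77],args=(VV,),method='Nelder-Mead',options=dict(initial_simplex=[[.53,-.196,-2.77],[.54,-.196,-2.77],[.53,-.186,-2.77],[.53,-.196,-2.67]],xatol=1e-4))
    print(r.x,np.degrees(r.x[2]),r.fun)
print(robot.sense()['time_s'])
E
```

```text
wrist [(0.69, [321.9, 200.9], 6760), (0.64, [445.6, 3.1], 182)]
scene [(0.85, [169.2, 304.8], 1912), (0.79, [384.9, 156.2], 697), (0.76, [331.6, 304.0], 1682), (0.74, [253.1, 252.8], 1460)]
side [(0.97, [240.2, 197.4], 866), (0.79, [377.3, 292.1], 1657), (0.6, [275.2, 313.0], 1722), (0.6, [279.2, 406.4], 2577)]
[ 0.5312 -0.1954 -2.6807] -153.5900292374431 0.3582260469244718
[ 0.5311 -0.1955 -2.6757] -153.30456939892787 0.08657732915651467
[ 0.5322 -0.1946 -2.6753] -153.28078198905715 0.15915926418129678
[ 0.5305 -0.1958 -2.6786] -153.47011455060328 0.1051510525755263
2.65
```

Emit:
apply_moves([
  [0.1,0.45,-3,0,0,6.4,1],
  [0.1,0.45,-7,0,0,6.4,1],
  [0.1,0.45,-11,0,0,6.4,1],
  [0.1,0.45,-14,0,0,6.4,1],
  [0.1,0.45,-14,0,0,6.4,1],
])

```text
time_s: 3.15
eef_pos: [0.5269, -0.1934, 0.0963]
eef_rot: [-0.231, 0.973, 0.004, -0.004]
wrist_force: [-0.9, 1.1, -0.8]
width: 0.0855
```

Emit:
apply_moves([
  [0,0,-2,0,0,0,1],
  [0,0,-4,0,0,0,1],
  [0,0,-6,0,0,0,1],
  [0,0,-7.4,0,0,0,1],
  [0,0,-7.4,0,0,0,1],
])

```text
time_s: 3.65
eef_pos: [0.5302, -0.1951, 0.0274]
eef_rot: [-0.231, 0.973, 0.001, -0.001]
wrist_force: [-0.8, 0.7, -0.3]
width: 0.0856
```

Emit:
apply_moves([
  [0,0,0,0,0,0,0.6],
  [0,0,0,0,0,0,0.4],
  [0,0,0,0,0,0,0.2],
  [0,0,0,0,0,0,0],
  [0,0,0,0,0,0,0],
], grip_force=70)

```text
time_s: 4.15
eef_pos: [0.5319, -0.1962, 0.0296]
eef_rot: [-0.231, 0.973, -0.001, 0.001]
wrist_force: [-0.2, -0.7, 3.4]
width: 0.0246
```

Emit:
apply_moves([
  [0,0,0,0,0,0,0],
  [0,0,0,0,0,0,0],
  [0,0,0,0,0,0,0],
])

```text
time_s: 4.45
eef_pos: [0.5319, -0.1962, 0.0296]
eef_rot: [-0.231, 0.973, -0.001, 0.001]
wrist_force: [0.2, -1.3, 4.9]
width: 0.0249
```

Emit:
apply_moves([
  [0,0,1,0,0,0,0],
  [0,0,3,0,0,0,0],
  [0,0,6,0,0,0,0],
  [0,0,10,0,0,0,0],
  [0,0,13,0,0,0,0],
])

```text
time_s: 4.95
eef_pos: [0.53, -0.1948, 0.1587]
eef_rot: [-0.232, 0.973, 0.001, -0.001]
wrist_force: [0.7, -0.7, -3.3]
width: 0.025
```

```bash
python3 - <<'E'
from bench import robot
from fit import *
import pickle
s=robot.sense();print(s['eef_pos'],s['wrist_force'],s['width'])
for n in ('scene','side','wrist'):
    p=robot.capture(n); cv2.imwrite(f'pics/{n}2.png',p['frame']); pickle.dump((p,s),open(f'{n}2.pkl','wb'))
    if n!='wrist':
        print([(d['conf'],d['xy']) for d in robot.spot_point('sleeve',p)])
        for d in robot.silhouettes('sleeve',p): print(d['conf'],d['xy'],d['mask'].sum())
a=cv2.imread('pics/scene2.png');b=cv2.imread('pics/side2.png')
c=[cv2.resize(x,(390,450),interpolation=cv2.INTER_CUBIC) for x in (a[135:225,390:468],b[140:230,275:353])]
cv2.imwrite('pics/crop2.png',np.hstack(c))
E
```

```text
[ 0.52999989 -0.19476417  0.15872885] [ 0.68088158 -0.68199496 -3.25290109] 0.024980149764148165
[(0.78, [425.0, 170.1])]
0.61 [423.6, 179.8] 1786
[(0.68, [316.0, 173.2])]
0.86 [316.1, 187.8] 1421
```

View pics/crop2.png

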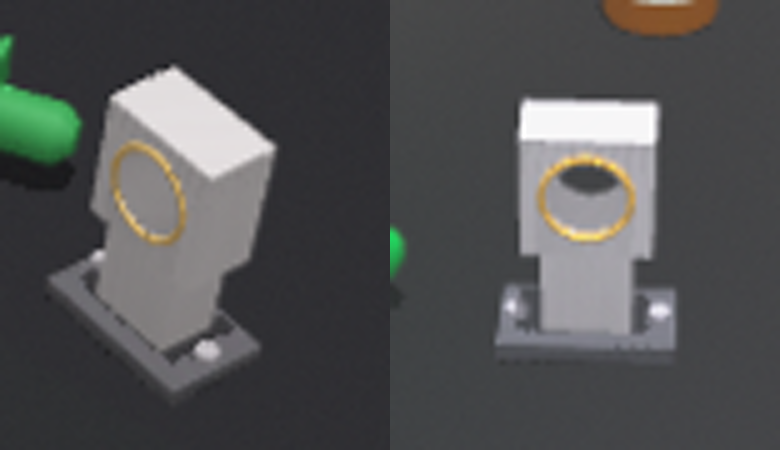

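View pics/wrist2.png

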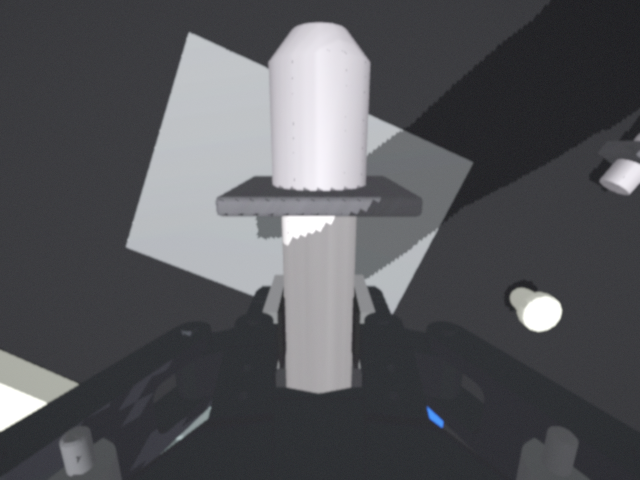

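```bash
python3 - <<'E'
from fit import *
import pickle
np.set_printoptions(precision=4,suppress=True)
a=pickle.load(open('scene2.pkl','rb'))[0];b=pickle.load(open('side2.pkl','rb'))[0]
M=np.array([[-.036,-.02,.036],[.036,-.02,.036],[.036,.02,.036],[-.036,.02,.036],[0,-.02,0]])
A=np.array([[108,98],[212,182],[275,148],[175,68],[148,192]])/5+[390,135]-.4
B=(np.array([[517,140],[657,148],[660,102],[522,100],[586,199]])-[390,0])/5+[275,140]-.4
def res(v,w=(1,1)):
    X=M@Ro.from_euler('z',v[2]).as_matrix().T+[v[0],v[1],.1]
    return np.r_[w[0]*(proj(a,X)-A).ravel(),w[1]*(proj(b,X)-B).ravel()]
for w in((1,1),(1,0),(0,1)):
    r=least_squares(res,[.47,.2,-.1],args=(w,));print(r.x,np.degrees(r.x[2]),np.round(r.fun,1))
E
```

```text
[ 0.4706  0.2112 -0.2524] -14.463675002026859 [ 0.3 -0.5 -0.3 -0.7  0.  -0.1 -0.4 -0.2 -0.   0.4  0.5 -0.2 -0.2 -0.9
 -0.3  0.8  0.7  0.5  0.3  0.2]
[ 0.4712  0.2107 -0.2505] -14.351289425885597 [ 0.4 -0.3 -0.2 -0.5  0.1  0.1 -0.3 -0.   0.   0.7  0.  -0.   0.  -0.
 -0.   0.   0.   0.   0.   0. ]
[ 0.4702  0.2117 -0.2563] -14.684865312040495 [ 0.  -0.  -0.  -0.  -0.  -0.  -0.  -0.  -0.   0.   0.3 -0.2 -0.4 -1.
 -0.5  0.8  0.5  0.4  0.1  0.2]
```

Emit:
apply_moves([
  [-0.7,1.5,1,0,0,-8.5,0],
  [-1.4,3,2,0,0,-17,0],
  [-2.1,4.5,2,0,0,-25.5,0],
  [-2.8,6,2,0,0,-34,0],
  [-3.5,7.5,2,0,0,-42.5,0],
])

```text
time_s: 5.8
eef_pos: [0.4943, -0.1194, 0.1758]
eef_rot: [0.14, 0.99, 0.001, -0.002]
wrist_force: [0.6, 0.6, -4.1]
width: 0.0253
```

Emit:
apply_moves([
  [-0.7,1.5,0,0,0,-8.5,0],
  [-1.4,3,0,0,0,-17,0],
  [-2.1,4.5,0,0,0,-25.5,0],
  [-2.8,6,0,0,0,-34,0],
  [-3.5,7.5,0,0,0,-42.5,0],
])

```text
time_s: 6.3
eef_pos: [0.4592, -0.0445, 0.1758]
eef_rot: [0.489, 0.872, -0.001, -0.002]
wrist_force: [1.1, -0.3, -3.6]
width: 0.0249
```

Emit:
apply_moves([
  [-0.7,1.5,0,0,0,-8.5,0],
  [-1.4,3,0,0,0,-17,0],
  [-2.1,4.5,0,0,0,-25.5,0],
  [-2.8,6,0,0,0,-34,0],
  [-3.4,7.5,0,0,0,-42,0],
])

```text
time_s: 6.8
eef_pos: [0.4251, 0.0302, 0.1759]
eef_rot: [0.769, 0.639, -0.002, -0.002]
wrist_force: [0.1, -0.2, -3.4]
width: 0.0252
```

Emit:
apply_moves([
  [0,0,0,0,0,-4,0],
  [0,0,0,0,0,-4,0],
  [0,0,0,0,0,-4,0],
])

```text
time_s: 7.1
eef_pos: [0.4261, 0.0295, 0.1768]
eef_rot: [0.789, 0.615, -0.001, -0.001]
wrist_force: [0.4, -0.4, -3.6]
width: 0.0251
```

```bash
cat > look.py <<'E'
import sys
from bench import robot
from fit import *
import pickle
t=sys.argv[1]
s=robot.sense();R=Ro.from_quat(s['eef_rot']).as_matrix();print(s['time_s'],s['eef_pos'],'yaw',np.degrees(np.arctan2(R[1,0],R[0,0])),'z',R[:,2],s['wrist_force'],s['q'])
for n in sys.argv[2:]:
    p=robot.capture(n); cv2.imwrite(f'pics/{n}{t}.png',p['frame'])
    pickle.dump((wrist(p,s) if n=='wrist' else p,s),open(f'{n}{t}.pkl','wb'))
E
python3 look.py 3 wrist side scene
```

```text
7.1 [0.42611676 0.02954033 0.17680621] yaw 75.85909107235963 z [-2.81047760e-03  1.73702064e-04 -9.99996036e-01] [ 0.35013075 -0.39115161 -3.55513611] [-8.80037151e-02 -2.10873286e-01 -2.73525263e-01  1.51095922e+00
 -7.39834753e-05  1.72959885e+00]
```

View pics/wrist3.png

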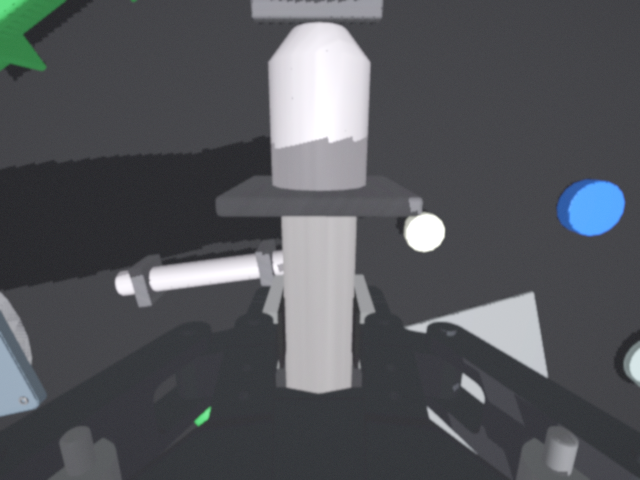

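View pics/side3.png

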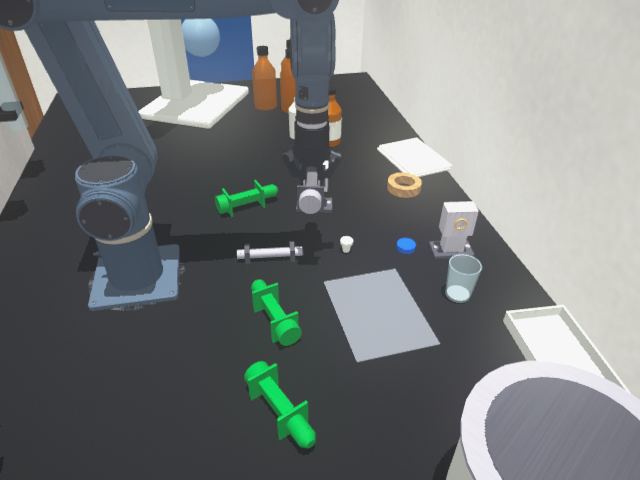

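View pics/scene3.png

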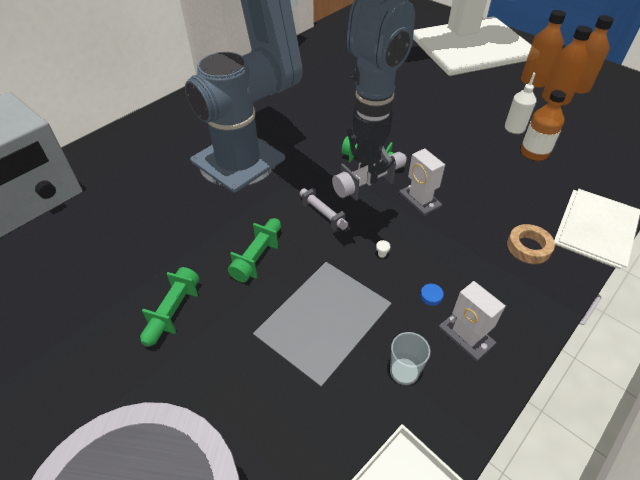

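```bash
python3 - <<'E'
from fit import *
import pickle
np.set_printoptions(precision=4,suppress=True)
w,s=pickle.load(open('wrist3.pkl','rb'))
R=Ro.from_quat(s['eef_rot']).as_matrix();e=np.array(s['eef_pos'])
# gauge in tool frame: z axis tool down
def G(v):return lambda P: e+R@np.array([v[0],0*v[0]+v[1],v[2]])+ (P@Ro.from_euler('yz',[v[3],v[4]]).as_matrix().T*[1,-1,-1])@R.T if False else e+(P*[1,-1,-1]+np.array(v[:3]))@R.T
pts=np.array([[.045,.03,.03],[.045,-.03,.03],[.101,0,.009],[.09,.017,0],[.09,-.017,0]])
print(proj(w,G([0,0,-.0044])(pts)))
img=cv2.imread('pics/wrist3.png')
# parts overlay
for P in PARTS:
    uv=proj(w,G([0,0,-.0044])(P)).astype(np.float32);cv2.polylines(img,[cv2.convexHull(uv).astype(np.int32)],True,(0,0,255),1)
S=np.array([.4706,.2112,.1]);c,sn=np.cos(np.radians(-14.5)),np.sin(np.radians(-14.5))
for x in(-.036,0,.036):
  for z in(-.1,.036):
    print(x,z,proj(w,S+[c*x+sn*.036,sn*x-c*.036,z]) if 0 else proj(w,S+np.array([c*x+sn*.02,sn*x-c*.02,z])))
cv2.imwrite('pics/ov3.png',img)
E
```

```text
[[215.9082 222.6888]
 [422.0595 222.3937]
 [318.6769  28.6422]
 [268.6921  73.1519]
 [368.6705  73.0119]]
-0.036 -0.1 [[271.4294   8.2313]]
-0.036 0.036 [[ 226.7063 -113.2953]]
0 -0.1 [[317.1657   8.4483]]
0 0.036 [[ 315.2332 -112.9039]]
0.036 -0.1 [[362.913    8.6653]]
0.036 0.036 [[ 403.8018 -112.5123]]
```

View pics/ov3.png

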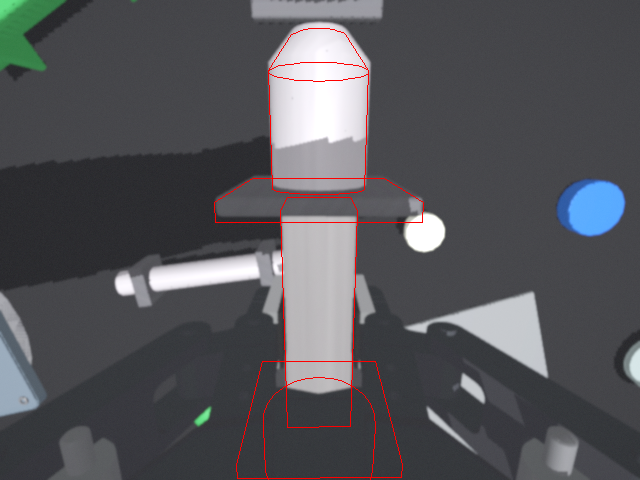

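Emit:
apply_moves([
  [-0.2,0.1,-2,0,0,0,0],
  [-0.2,0.1,-4,0,0,0,0],
  [-0.2,0.1,-6,0,0,0,0],
  [-0.2,0.1,-8.1,0,0,0,0],
  [-0.2,0.1,-8.1,0,0,0,0],
])

```text
time_s: 7.75
eef_pos: [0.4221, 0.0305, 0.0939]
eef_rot: [0.789, 0.614, -0.003, -0.002]
wrist_force: [-0.7, -0.4, -3.8]
width: 0.025
```

Emit:
apply_moves([
  [0.5,1.93,0,0,0,0,0],
  [1,3.87,0,0,0,0,0],
  [1.25,4.84,0,0,0,0,0],
  [1.25,4.84,0,0,0,0,0],
  [1.25,4.84,0,0,0,0,0],
])

```text
time_s: 8.25
eef_pos: [0.4377, 0.0785, 0.0978]
eef_rot: [0.789, 0.614, -0.0, 0.0]
wrist_force: [0.4, 1.0, -4.0]
width: 0.0251
```

```bash
python3 look.py 4 scene side wrist; python3 - <<'E'
import cv2,numpy as np,pickle
from fit import *
a=cv2.imread('pics/scene4.png');b=cv2.imread('pics/side4.png')
for n,i in(('scene',a),('side',b)):
    p,s=pickle.load(open(n+'4.pkl','rb'));R=Ro.from_quat(s['eef_rot']).as_matrix()
    cv2.imwrite(f'pics/{n}4c.png',0*i)
c=[cv2.resize(x,(400,400),interpolation=cv2.INTER_CUBIC) for x in (a[125:225,350:450],b[130:230,260:360])]
cv2.imwrite('pics/crop4.png',np.hstack(c))
E
```

```text
8.25 [0.43767139 0.07851974 0.09784243] yaw 75.79268473654876 z [ 3.46989885e-04 -8.57669961e-04 -9.99999572e-01] [ 0.41988321  0.97270437 -4.04484865] [ 2.70891198e-02 -1.45661449e-01 -3.74799522e-01  1.34133462e+00
 -8.66753902e-04  1.84584953e+00]
```

View pics/crop4.png

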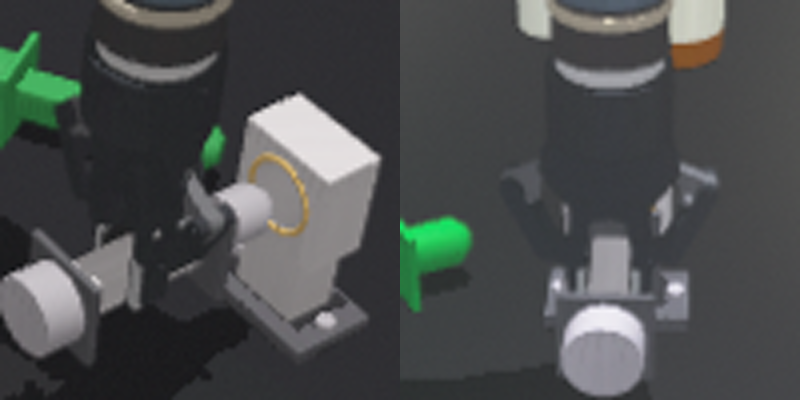

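View pics/wrist4.png

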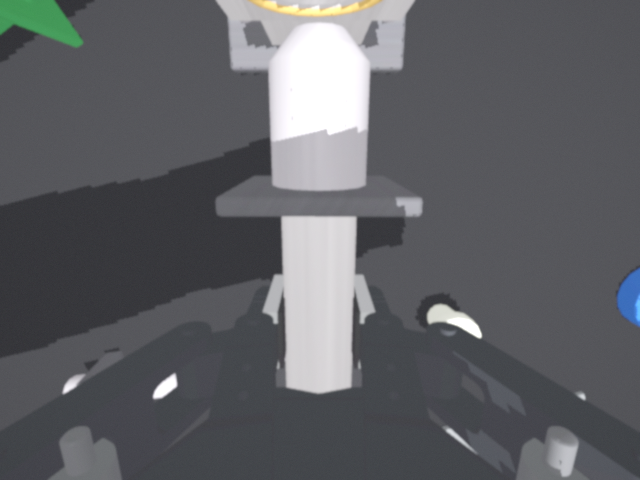

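Emit:
apply_moves([
  [-0.1,0,0,0,0,0,0],
  [-0.1,0,0,0,0,0,0],
])

```text
time_s: 8.6
eef_pos: [0.4362, 0.0785, 0.0972]
eef_rot: [0.789, 0.614, -0.0, -0.0]
wrist_force: [1.2, 0.4, -3.7]
width: 0.0252
```

```bash
python3 - <<'E'
from fit import *
import pickle
np.set_printoptions(precision=4,suppress=True)
w,s=pickle.load(open('wrist4.pkl','rb'))
S=np.array([.4706,.2112,.1]);R=Ro.from_euler('z',-14.5,degrees=True).as_matrix()
for r in(.021,.022,.024): print(r,proj(w,S+R@[0,-.02,-r]))
E
```

```text
0.021 [[316.5669   8.3851]]
0.022 [[316.5776   9.3224]]
0.024 [[316.5985  11.157 ]]
```

Emit:
apply_moves([
  [0.25,0.97,-0.15,0,0,0,0],
  [0.5,1.94,-0.15,0,0,0,0],
  [0.75,2.9,-0.15,0,0,0,0],
  [1,3.87,-0.15,0,0,0,0],
  [1,3.87,-0.15,0,0,0,0],
])

```text
time_s: 9.1
eef_pos: [0.4469, 0.1192, 0.0958]
eef_rot: [0.789, 0.615, 0.0, -0.0]
wrist_force: [-0.5, -1.0, -2.1]
width: 0.025
```

Emit:
apply_moves([
  [0.17,0.7,0,0,0,0,0],
  [0.35,1.4,0,0,0,0,0],
  [0.52,2.05,0,0,0,0,0],
  [0.52,2.05,0,0,0,0,0],
  [0.52,2.05,0,0,0,0,0],
])

```text
time_s: 9.6
eef_pos: [0.4517, 0.1381, 0.0958]
eef_rot: [0.789, 0.614, -0.0, 0.0]
wrist_force: [0.6, -0.1, -3.6]
width: 0.025
```

```bash
python3 look.py 5 scene wrist; python3 - <<'E'
import cv2,numpy as np
a=cv2.imread('pics/scene5.png');b=cv2.imread('pics/wrist5.png')
cv2.imwrite('pics/crop5.png',np.hstack([cv2.resize(a[110:210,370:470],(400,400),interpolation=cv2.INTER_CUBIC),cv2.resize(b,(400,400))]))
from bench import robot
from h import *
s=robot.sense();d=np.array(s['eef_pos'])-[.4706,.2112,.0956];u=np.array([.25,.968]);print(d[:2]@u,d[:2]@[.968,-.25],d[2])
E
```

```text
9.6 [0.4516576  0.13812263 0.09577219] yaw 75.78377309196384 z [-1.99611537e-04 -3.72470921e-04 -9.99999911e-01] [ 0.55118119 -0.13200187 -3.59768733] [ 1.54876847e-01 -7.00923176e-02 -3.09785697e-01  1.33135763e+00
 -3.37220889e-04  1.97379320e+00]
-0.07570442831151794 -6.322451802169907e-05 0.0001617791746972297
```

View pics/crop5.png

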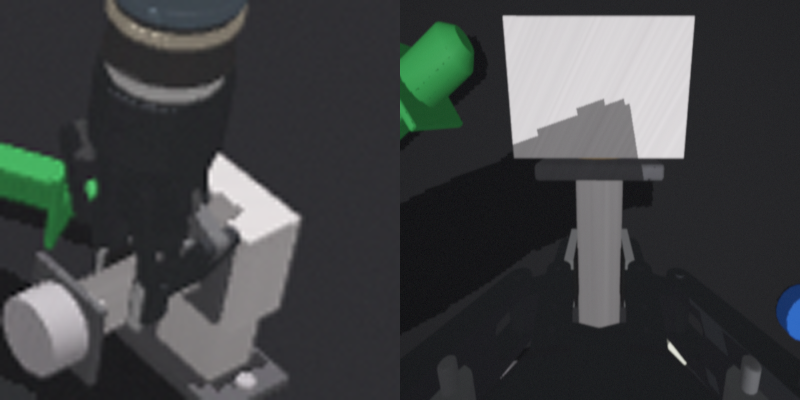

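```bash
python3 - <<'E'
from fit import *
import pickle
np.set_printoptions(precision=4,suppress=True)
w,s=pickle.load(open('wrist5.pkl','rb'))
S=np.array([.4706,.2112,.1]);R=Ro.from_euler('z',-14.5,degrees=True).as_matrix()
img=cv2.imread('pics/wrist5.png')
P=np.array([[x,y,.036] for x,y in((-.036,-.02),(.036,-.02),(.036,.02),(-.036,.02))])
uv=proj(w,P@R.T+S);print(uv)
cv2.polylines(img,[np.round(uv).astype(np.int32)],True,(0,0,255),1)
cv2.imwrite('pics/ov5.png',img)
E
```

```text
[[185.0474 189.0189]
 [455.1599 189.9736]
 [473.8092  20.6102]
 [168.0467  19.3337]]
```

View pics/ov5.png

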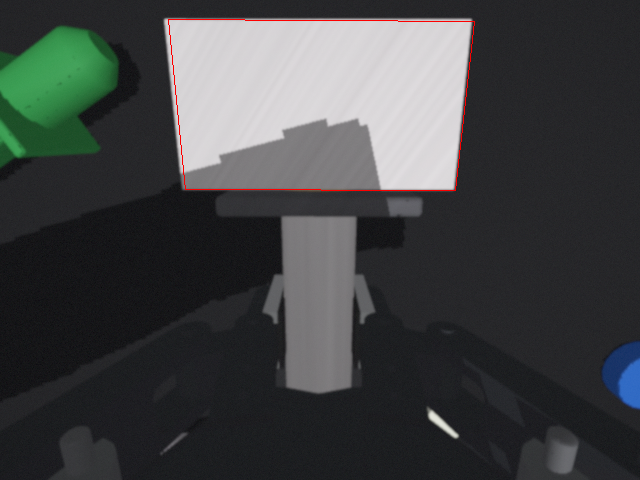

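Emit:
apply_moves([
  [0.05,0.2,0,0,0,0,0],
  [0.05,0.2,0,0,0,0,0],
  [0.05,0.2,0,0,0,0,0],
  [0.05,0.2,0,0,0,0,0],
  [0.05,0.2,0,0,0,0,0],
])

```text
time_s: 10.2
eef_pos: [0.4522, 0.14, 0.0958]
eef_rot: [0.789, 0.614, -0.0, -0.0]
wrist_force: [-0.1, 0.1, -3.6]
width: 0.025
```

Emit:
apply_moves([
  [-0.25,-0.97,0,0,0,0,0],
  [-0.6,-2.32,0,0,0,0,0],
  [-1.2,-4.65,0,0,0,0,0],
  [-1.8,-6.97,0,0,0,0,0],
  [-2,-7.75,0,0,0,0,0],
])

```text
time_s: 10.7
eef_pos: [0.4311, 0.0601, 0.0957]
eef_rot: [0.79, 0.613, -0.001, 0.0]
wrist_force: [-0.2, -0.3, -4.0]
width: 0.0248
```

```bash
python3 - <<'E'
import pickle;from h import *
a=pickle.load(open('scene0.pkl','rb'));b=pickle.load(open('side0.pkl','rb'))
for p,uv in((b,(297,137)),(b,(330,145)),(a,(519,131)),(a,(538,157)),(a,(560,105))): print(atz(p,uv,0))
E
```

```text
[0.49640716 0.65206545 0.        ]
[0.59756451 0.57007265 0.        ]
[0.5203633  0.65365712 0.        ]
[0.61723327 0.57873531 0.        ]
[0.5513783  0.86536094 0.        ]
```

Emit:
apply_moves([
  [0,0,3,0,0,0,0],
  [0,0,7,0,0,0,0],
  [0,0,11,0,0,0,0],
  [0,0,13,0,0,0,0],
  [0.75,2.9,13,0,0,0,0],
])

```text
time_s: 11.2
eef_pos: [0.442, 0.0894, 0.2309]
eef_rot: [0.791, 0.612, 0.003, 0.003]
wrist_force: [1.5, 0.6, -2.9]
width: 0.0253
```

Emit:
apply_moves([
  [1,3.87,0,0,0,0,0],
  [2.1,8.13,0,0,0,0,0],
  [3.2,12.4,0,0,0,0,0],
  [4.3,16.65,0,0,0,0,0],
  [5.4,20.9,0,0,0,0,0],
])

```text
time_s: 11.7
eef_pos: [0.494, 0.3019, 0.2257]
eef_rot: [0.789, 0.614, 0.0, 0.0]
wrist_force: [1.2, -0.4, -3.5]
width: 0.0251
```

Emit:
apply_moves([
  [0.75,2.9,0,0,0,0,0],
  [1.5,5.8,0,0,0,0,0],
  [1.5,5.8,0,0,0,0,0],
  [1.5,5.8,0,0,0,0,0],
])

```text
time_s: 12.1
eef_pos: [0.5085, 0.3585, 0.225]
eef_rot: [0.789, 0.614, -0.001, 0.0]
wrist_force: [0.3, -1.2, -3.6]
width: 0.0251
```

```bash
cat > st.py <<'E'
from bench import robot
from h import *
s=robot.sense();d=np.array(s['eef_pos'])-[.4706,.2112,.0956];u=np.array([.25,.968]);R=Ro.from_quat(s['eef_rot']).as_matrix()
print(s['time_s'],'along',d[:2]@u,'lat',d[:2]@[.968,-.25],'dz',d[2],'yaw',np.degrees(np.arctan2(R[1,0],R[0,0])),s['wrist_force'],s['wrist_torque'],s['width'])
E
python3 st.py; python3 look.py 6 wrist scene side
```

```text
12.1 along 0.1520459828360351 lat -0.00014831705054598604 dz 0.1293625414566284 yaw 75.81117391608177 [ 0.32101623 -1.24851468 -3.57522478] [-0.05731609  0.00357638 -0.05282625] 0.0250612955304965
12.1 [0.50848596 0.3584877  0.22496254] yaw 75.81117391608177 z [-0.00144685 -0.00129447 -0.99999812] [ 0.32101623 -1.24851468 -3.57522478] [ 5.06553467e-01  3.06880449e-01  3.58765856e-01  1.62457492e+00
 -4.29949816e-04  2.32499281e+00]
```

View pics/scene6.png

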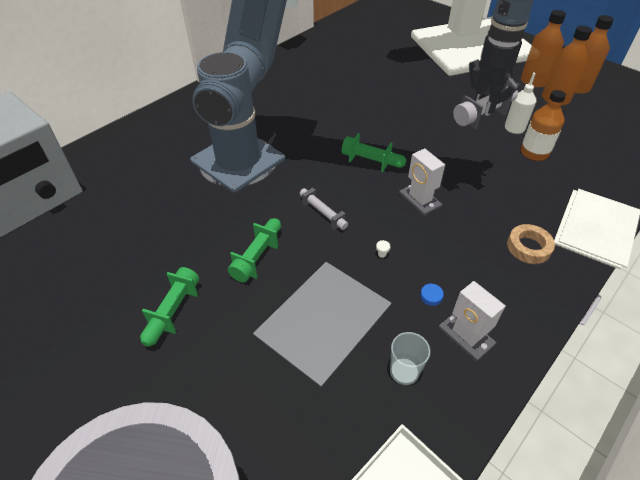

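View pics/wrist6.png

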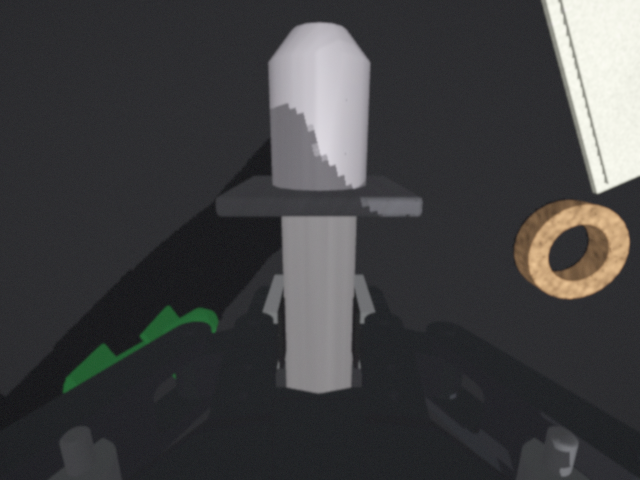

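Emit:
apply_moves([
  [0,0,-4,0,0,0,0],
  [0,0,-8,0,0,0,0],
  [0,0,-11,0,0,0,0],
  [0,0,-13,0,0,0,0],
  [0,0,-13,0,0,0,0],
])

```text
time_s: 12.75
eef_pos: [0.5058, 0.3558, 0.0915]
eef_rot: [0.79, 0.613, -0.004, -0.001]
wrist_force: [-0.9, -0.8, -3.6]
width: 0.0248
```

Emit:
apply_moves([
  [-0.3,-1.16,0,0,0,0,0],
  [-0.7,-2.71,0,0,0,0,0],
  [-1,-3.87,0,0,0,0,0],
  [-1.2,-4.65,0,0,0,0,0],
  [-1.2,-4.65,0,0,0,0,0],
])

```text
time_s: 13.25
eef_pos: [0.4972, 0.3111, 0.0974]
eef_rot: [0.79, 0.613, 0.001, 0.0]
wrist_force: [-0.3, -0.2, -3.9]
width: 0.0249
```

```bash
python3 st.py; python3 look.py 7 scene side; python3 - <<'E'
import cv2,numpy as np
a=cv2.imread('pics/scene7.png');b=cv2.imread('pics/side7.png')
cv2.imwrite('pics/crop7.png',np.hstack([cv2.resize(i,(400,400),interpolation=cv2.INTER_CUBIC) for i in (a[100:200,400:500],b[110:210,270:370])]))
E
```

```text
13.25 along 0.10332184815917864 lat 0.0008209516645876422 dz 0.001751298765444942 yaw 75.67097392531848 [-0.27901003 -0.18844702 -3.85413851] [ 0.07688775 -0.01310426 -0.00742204] 0.024940129211400947
13.25 [0.49723782 0.31105784 0.0973513 ] yaw 75.67097392531848 z [ 1.94548831e-03  7.10551024e-04 -9.99997855e-01] [-0.27901003 -0.18844702 -3.85413851] [ 4.44800474e-01  2.20936425e-01  1.53952082e-03  1.34933750e+00
 -1.95688443e-04  2.26568628e+00]
```

View pics/crop7.png

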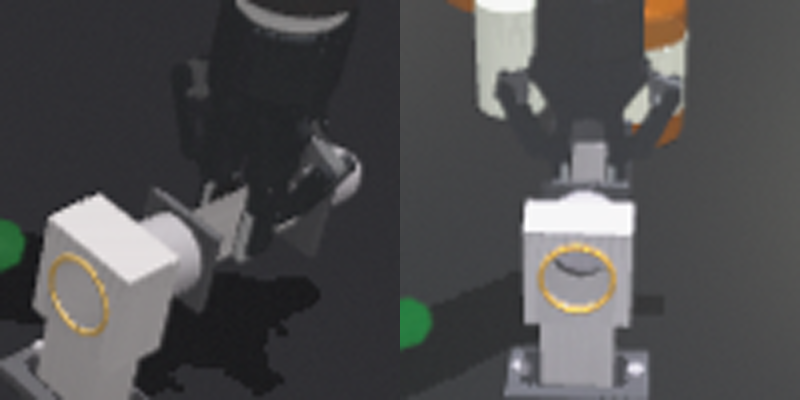

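Emit:
apply_moves([
  [-0.05,-0.2,0,0,0,0,0],
  [-0.1,-0.39,0,0,0,0,0],
  [-0.13,-0.5,0,0,0,0,0],
  [-0.13,-0.5,0,0,0,0,0],
])

```text
time_s: 13.75
eef_pos: [0.4953, 0.3071, 0.0956]
eef_rot: [0.789, 0.614, -0.0, -0.0]
wrist_force: [-0.5, -0.3, -3.7]
width: 0.0249
```

```bash
python3 st.py
```

```text
13.75 along 0.0989896872671194 lat -9.775437400066575e-05 dz -2.7457283120896347e-06 yaw 75.77642111632663 [-0.52233956 -0.29897053 -3.72767522] [-0.0113605  -0.01141931  0.0172783 ] 0.024890282611302234
```

Emit:
apply_moves([
  [-0.02,-0.1,0,0,0,0,0],
  [-0.05,-0.2,0,0,0,0,0],
  [-0.05,-0.2,0,0,0,0,0],
])

```text
time_s: 14.05
eef_pos: [0.4949, 0.305, 0.0958]
eef_rot: [0.789, 0.614, -0.0, 0.0]
wrist_force: [-0.3, 0.4, -3.7]
width: 0.0254
```

Emit:
apply_moves([
  [-0.02,-0.1,0,0,0,0,0],
  [-0.02,-0.1,0,0,0,0,0],
])

```text
time_s: 14.25
eef_pos: [0.4947, 0.3039, 0.0958]
eef_rot: [0.789, 0.614, -0.0, 0.0]
wrist_force: [0.3, 0.5, -3.0]
width: 0.0248
```

```bash
python3 st.py
```

```text
14.25 along 0.09579463861617829 lat 0.00010455141018104672 dz 0.0002152335750222889 yaw 75.75897135060626 [ 0.3434438   0.51317116 -2.99398962] [0.05593932 0.0119941  0.02933618] 0.024837239912184714
```

Emit:
apply_moves([
  [-0.02,-0.1,0,0,0,0,0],
  [-0.02,-0.1,0,0,0,0,0],
])

```text
time_s: 14.45
eef_pos: [0.4945, 0.303, 0.0958]
eef_rot: [0.789, 0.614, -0.0, 0.0]
wrist_force: [-0.7, -0.1, -3.9]
width: 0.0252
```

Emit:
apply_moves([
  [-0.02,-0.1,0,0,0,0,0],
  [-0.02,-0.1,0,0,0,0,0],
])

```text
time_s: 14.65
eef_pos: [0.4944, 0.3025, 0.0959]
eef_rot: [0.789, 0.614, 0.0, -0.0]
wrist_force: [-0.2, 1.2, -4.9]
width: 0.025
```

```bash
python3 st.py
```

```text
14.65 along 0.09432684642180968 lat 0.00019116709543008648 dz 0.00028524986055838975 yaw 75.77382445937197 [-0.16048407  1.24074722 -4.89888467] [ 0.28034166 -0.06618998 -0.03276876] 0.025018447206336728
```

Emit:
apply_moves([
  [-0.02,-0.1,0,0,0,0,0],
  [-0.02,-0.1,0,0,0,0,0],
])

```text
time_s: 14.85
eef_pos: [0.4943, 0.3025, 0.0961]
eef_rot: [0.789, 0.614, 0.001, -0.001]
wrist_force: [0.4, 5.1, -4.4]
width: 0.0252
```

Emit:
apply_moves([
  [-0.02,-0.1,0,0,0,0,0],
  [-0.02,-0.1,0,0,0,0,0],
])

```text
time_s: 15.05
eef_pos: [0.4944, 0.3026, 0.0963]
eef_rot: [0.789, 0.614, 0.002, -0.002]
wrist_force: [0.8, 7.2, -5.6]
width: 0.0247
```

```bash
python3 st.py;python3 look.py 8 wrist scene; python3 - <<'E'
import cv2,numpy as np
a=cv2.imread('pics/scene8.png');b=cv2.imread('pics/wrist8.png')
cv2.imwrite('pics/crop8.png',np.hstack([cv2.resize(a[100:200,400:500],(400,400),interpolation=cv2.INTER_CUBIC),cv2.resize(b,(400,400))]))
E
```

```text
15.05 along 0.09437962206983974 lat 0.00016790433991848916 dz 0.0006531798935252853 yaw 75.82573917598478 [ 0.77234937  7.20077769 -5.63278444] [ 1.47535992 -0.17669019 -0.0660675 ] 0.02469078499633761
15.05 [0.49436875 0.30256099 0.09625318] yaw 75.82573917598478 z [ 0.00130276  0.00559503 -0.9999835 ] [ 0.77234937  7.20077769 -5.63278444] [ 0.4311269   0.2018133  -0.02294276  1.34251853  0.00453866  2.24931843]
```

View pics/crop8.png

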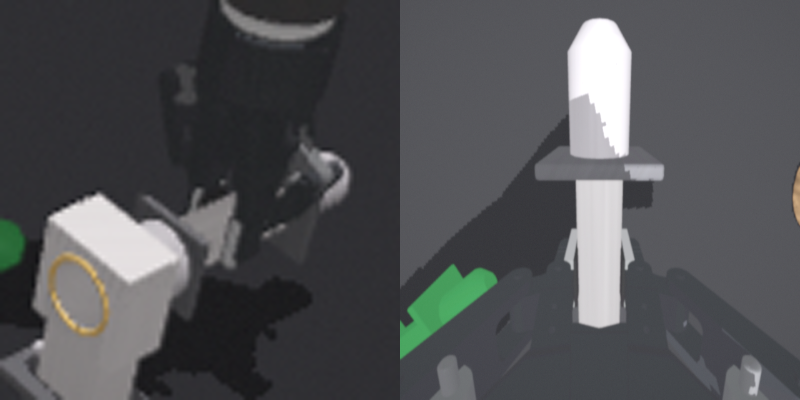

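Emit:
apply_moves([
  [0.25,0.97,0,0,0,0,0],
  [0.75,2.9,0,0,0,0,0],
  [1.25,4.84,0,0,0,0,0],
  [1.25,4.84,3,0,0,0,0],
  [1.25,4.84,7,0,0,0,0],
])

```text
time_s: 15.65
eef_pos: [0.5042, 0.3474, 0.1623]
eef_rot: [0.789, 0.614, -0.005, 0.0]
wrist_force: [0.7, 1.5, -3.4]
width: 0.025
```

Emit:
apply_moves([
  [0,0,4,0,0,0,0],
  [0,0,6.5,0,0,0,0],
  [0,-3,6.5,0,0,0,0],
  [0,-7,6.5,0,0,0,0],
  [0,-11,6.5,0,0,0,0],
])

```text
time_s: 16.15
eef_pos: [0.5064, 0.2373, 0.231]
eef_rot: [0.789, 0.615, -0.0, 0.001]
wrist_force: [1.3, -0.0, -3.6]
width: 0.0249
```

Emit:
apply_moves([
  [0,-4,0,0,0,0,0],
  [0,-8.5,0,0,0,0,0],
  [0,-13,0,0,0,0,0],
  [0,-17.5,0,0,0,0,0],
  [0,-22,0,0,0,0,0],
])

```text
time_s: 16.65
eef_pos: [0.5059, 0.0163, 0.2309]
eef_rot: [0.789, 0.614, -0.001, 0.0]
wrist_force: [1.1, -0.0, -2.4]
width: 0.0248
```

Emit:
apply_moves([
  [0.2,-4.5,0,0,0,0,0],
  [0.5,-9,0,0,0,0,0],
  [1,-13.5,0,0,0,0,0],
  [1.5,-18,0,0,0,0,0],
  [1.5,-22,0,0,0,0,0],
])

```text
time_s: 17.15
eef_pos: [0.5211, -0.2042, 0.2306]
eef_rot: [0.79, 0.614, -0.001, 0.0]
wrist_force: [0.2, -0.7, -3.4]
width: 0.0248
```

```bash
python3 look.py 9 wrist scene side; python3 - <<'E'
from bench import robot
import pickle
from fit import *
for n in('scene','side'):
    p,s=pickle.load(open(n+'9.pkl','rb'))
w,s=pickle.load(open('wrist9.pkl','rb'))
img=cv2.imread('pics/wrist9.png')
R=Ro.from_quat(s['eef_rot']).as_matrix()
for P in PARTS:
    uv=proj(w,np.array(s['eef_pos'])+(P*[1,-1,-1]+[0,0,-.0044])@R.T).astype(np.float32);cv2.polylines(img,[cv2.convexHull(uv).astype(np.int32)],True,(0,0,255),1)
cv2.imwrite('pics/ov9.png',img)
E
```

```text
17.15 [ 0.52111705 -0.20421333  0.23061493] yaw 75.70509904282763 z [-0.00117258 -0.00147987 -0.99999822] [ 0.22949694 -0.68809908 -3.36181098] [-0.4922803   0.13709505  0.17137644  1.60541163 -0.00185835  1.32801009]
```

View pics/ov9.png

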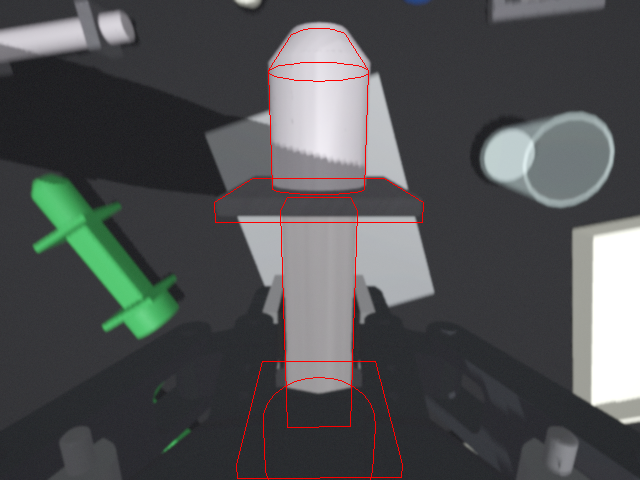

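View pics/side9.png

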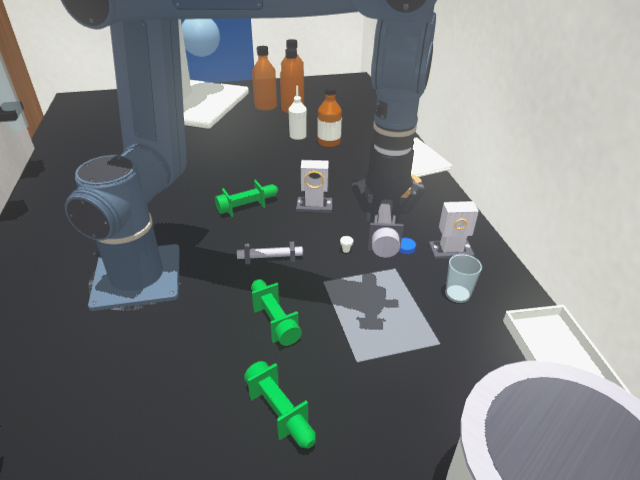

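Emit:
apply_moves([
  [0.2,-0.9,-4,0,0,0,0],
  [0.2,-0.9,-8,0,0,0,0],
  [0.2,-0.9,-12,0,0,0,0],
  [0.2,-0.9,-15,0,0,0,0],
  [0.2,-0.9,-17,0,0,0,0],
])

```text
time_s: 17.8
eef_pos: [0.5212, -0.2082, 0.0574]
eef_rot: [0.789, 0.615, -0.001, -0.003]
wrist_force: [-0.2, 0.3, -4.1]
width: 0.0247
```

Emit:
apply_moves([
  [0,0,-0.8,0,0,0,0],
  [0,0,-1.5,0,0,0,0],
  [0,0,-2.2,0,0,0,0],
  [0,0,-2.5,0,0,0,0],
  [0,0,-2.5,0,0,0,0],
])

```text
time_s: 18.3
eef_pos: [0.5237, -0.2107, 0.0363]
eef_rot: [0.789, 0.614, 0.0, 0.0]
wrist_force: [1.1, 0.1, -3.8]
width: 0.0252
```

```bash
python3 st.py
```

```text
18.3 along -0.3950779999062523 lat 0.15689679818427033 dz -0.05929207824044981 yaw 75.76640027604586 [ 1.12635828  0.08975433 -3.76407755] [-0.00504279  0.0032741   0.02088521] 0.025164176535991154
```

Emit:
apply_moves([
  [0,0,-0.15,0,0,0,0],
  [0,0,-0.3,0,0,0,0],
  [0,0,-0.45,0,0,0,0],
  [0,0,-0.5,0,0,0,0],
  [0,0,-0.5,0,0,0,0],
])

```text
time_s: 18.8
eef_pos: [0.5233, -0.2105, 0.0307]
eef_rot: [0.789, 0.614, -0.0, -0.0]
wrist_force: [0.0, -0.0, -3.6]
width: 0.0247
```

Emit:
apply_moves([
  [0,0,-0.05,0,0,0,0],
  [0,0,-0.1,0,0,0,0],
  [0,0,-0.1,0,0,0,0],
])

```text
time_s: 19.1
eef_pos: [0.5233, -0.2105, 0.0297]
eef_rot: [0.789, 0.614, -0.0, -0.0]
wrist_force: [-0.4, -0.1, -4.1]
width: 0.0249
```

Emit:
apply_moves([
  [0,0,-0.05,0,0,0,0],
  [0,0,-0.1,0,0,0,0],
  [0,0,-0.1,0,0,0,0],
])

```text
time_s: 19.4
eef_pos: [0.5234, -0.2105, 0.0296]
eef_rot: [0.789, 0.614, 0.0, 0.0]
wrist_force: [-3.0, 1.8, 0.9]
width: 0.025
```

Emit:
apply_moves([
  [0,0,-0.05,0,0,0,0],
  [0,0,-0.1,0,0,0,0],
  [0,0,-0.1,0,0,0,0],
])

```text
time_s: 19.7
eef_pos: [0.5235, -0.2105, 0.0295]
eef_rot: [0.789, 0.614, 0.0, 0.0]
wrist_force: [-4.0, 2.2, 7.4]
width: 0.025
```

Emit:
apply_moves([
  [0,0,0.1,0,0,0,0],
  [0,0,0.1,0,0,0,0.4],
  [0,0,0.1,0,0,0,0.6],
  [0,0,0.1,0,0,0,1],
  [0,0,0.1,0,0,0,1],
])

```text
time_s: 20.2
eef_pos: [0.5236, -0.2107, 0.0288]
eef_rot: [0.789, 0.614, 0.0, 0.0]
wrist_force: [0.7, 0.9, -1.3]
width: 0.0759
```

Emit:
apply_moves([
  [0,0,0.1,0,0,0,1],
  [0,0,0.1,0,0,0,1],
  [0,0,0.1,0,0,0,1],
])

```text
time_s: 20.5
eef_pos: [0.5235, -0.2106, 0.0299]
eef_rot: [0.789, 0.614, 0.0, 0.0]
wrist_force: [-0.2, -0.0, -0.4]
width: 0.0856
```

```bash
python3 look.py 10 wrist side
```

```text
20.5 [ 0.52346681 -0.21056832  0.02985422] yaw 75.76254189202108 z [ 1.59061348e-04 -7.59989057e-05 -9.99999984e-01] [-0.21101505 -0.02486812 -0.39803779] [-5.01304163e-01  2.08915821e-01 -1.50548328e-01  1.21115617e+00
  9.79231552e-06  1.31798268e+00]
```

View pics/wrist10.png

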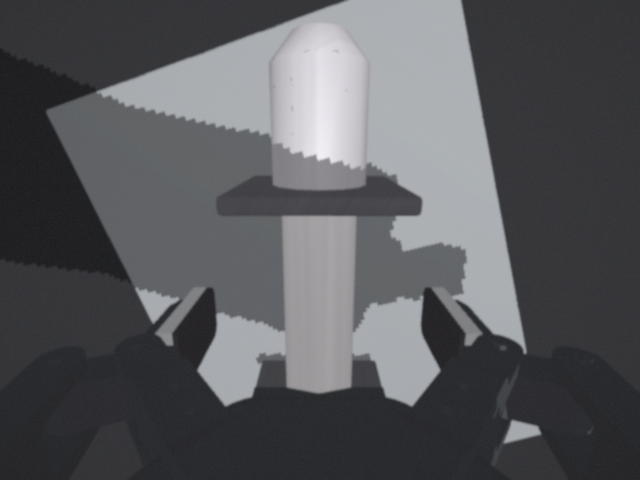

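Released, standing on its flanges; now retreat straight up.

Emit:
apply_moves([
  [0,0,1,0,0,0,1],
  [0,0,4,0,0,0,1],
  [0,0,8,0,0,0,1],
  [0,0,12,0,0,0,1],
  [0,0,16,0,0,0,1],
])

```text
time_s: 21.1
eef_pos: [0.5233, -0.2104, 0.1922]
eef_rot: [0.789, 0.614, 0.0, 0.0]
wrist_force: [0.7, -0.6, 0.4]
width: 0.0852
```

Emit:
apply_moves([
  [0,0,2,0,0,0,1],
  [0,0,3,0,0,0,1],
  [0,0,3,0,0,0,1],
  [0,0,3,0,0,0,1],
])

```text
time_s: 21.5
eef_pos: [0.5229, -0.2103, 0.2186]
eef_rot: [0.789, 0.614, -0.0, -0.001]
wrist_force: [0.1, -0.6, 0.3]
width: 0.0853
```

```bash
python3 look.py 11 wrist side scene; python3 - <<'E'
from bench import robot
from fit import *
from scipy.optimize import minimize
np.set_printoptions(precision=4,suppress=True)
s=robot.sense();p=robot.capture('wrist');w=wrist(p,s)
d=min(robot.silhouettes('gauge',p),key=lambda d:np.hypot(d['xy'][0]-320,d['xy'][1]-230));m=d['mask'].astype(float)
c=lambda v:np.abs(render(w,gT(v[0],v[1],.034,v[2]))-m).sum()/m.sum()
r=minimize(c,[.523,-.211,1.32],method='Nelder-Mead',options=dict(initial_simplex=[[.523,-.211,1.32],[.53,-.211,1.32],[.523,-.2,1.32],[.523,-.211,1.4]]));print(r.x,r.fun)
for d in robot.silhouettes('mat',p): 
    print('mat',d['conf'],d['mask'].sum(),[atz(w,q,.004)[:2] for q in cv2.boxPoints(cv2.minAreaRect(np.argwhere(d['mask'])[:,::-1].astype(np.float32)))])
E
```

```text
21.5 [ 0.52293954 -0.21026587  0.21857635] yaw 75.76452190372144 z [-1.70408584e-03  9.40399135e-04 -9.99998106e-01] [ 0.08707573 -0.56664185  0.25810271] [-5.01280819e-01  1.46936326e-01  1.58369905e-01  1.58417624e+00
  5.80271089e-06  1.31797100e+00]
[ 0.524  -0.2087  1.325 ] 0.057916275504387084
```

View pics/wrist11.png

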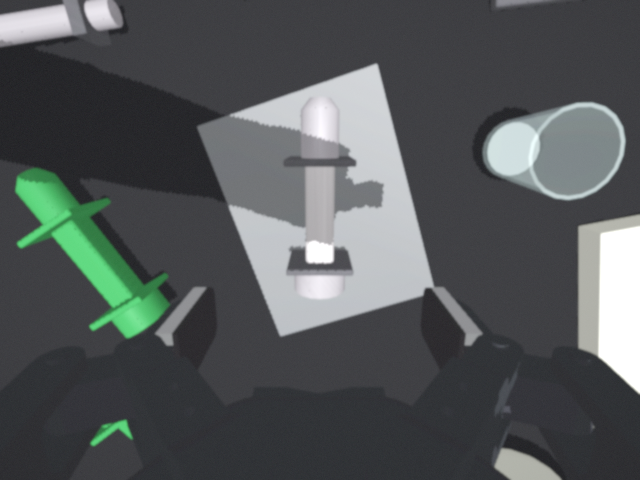

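View pics/side11.png

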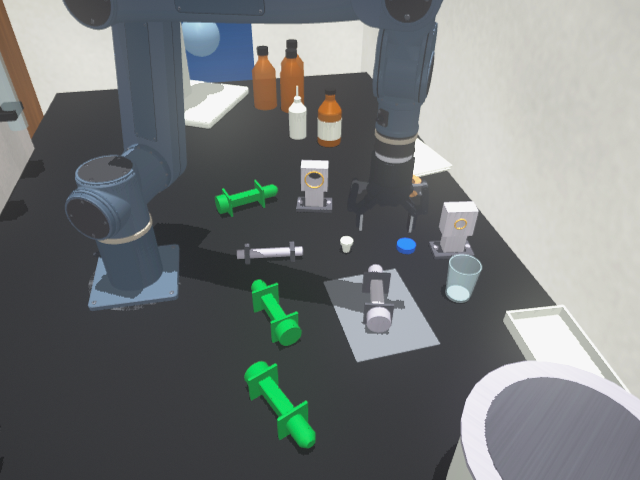

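The wrist picture shows the gauge (320,195) level on both flanges near the mat's middle, with the jaws clear. I'm handing the job in.

```bash
python3 - <<'E'
from bench import robot
print(robot.finish_job())
E
```

```text
the job is handed in; nothing more can be done
None
```

The job is done and handed in at about 22 s of the 72 s allowed. No verdict comes back, so the results below are my own measurements.

- **Go end:** I turned the silver gauge into line with the sleeve and slid the go plug into the 42 mm bore from its -y face. The flange stopped about 3 mm short of the face, the centring error was under 1 mm, and there was no noticeable contact force. I held it there for over 0.5 s.
- **No-go end:** I carried the gauge over the stand and pressed the no-go end against the +y mouth. It stopped there and did not enter. The wrist force rose to about 7 N, with the gauge origin 94 mm from the bore centre.
- **Put back:** I laid the gauge on the mat with a contact force of roughly 11 N and let go. The last wrist-camera fit puts it at (0.524, -0.209) m, within about 1 cm of the mat's centre. It stands level on both flanges, and the open gripper is about 19 cm above it.

**What disagreed:**
- **Gauge direction:** the gauge did not start with its go end within 40° of +y as described. Its axis pointed to about -153° (towards -x, -y). I turned it about 131° in the air to enter from the -y face as asked.
- **Mat check:** in the last picture the network did not report the mat, so I checked the mat's position against its corners from the first pictures and by eye.

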